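# Wind the clockwork interval timer

## Robot

A 6-joint arm with a two-finger parallel gripper is mounted at the origin on a cart in front of the work surface, level with it; the furniture and walls round the work are solid. World frame = base frame: x ahead of the robot, y to its left, z up, the work surface at z = 0. Lengths are in mm, angles in rad, forces in N, time in s.
With the tool pointing down it reaches from about 300 to 775 mm from the base axis. Payload 14.6 kg.
Tool frame: the origin (TCP) lies on the centre line of the jaws, within the pads' length; the fingertips stand ahead of it and the grasp point (between the pads) is the TCP (manip.tip_reach is the z of the fingertips in the tool frame, in mm); z points along the fingers, y is the direction in which the jaws open and shut (so a half turn about z gives the same grasp; the last joint's range is limited). The gripper opens to 94 mm and grips with 3 to 60 N. Pads are 16 mm wide; open, the fingers measure 119 mm over their backs; the gripper's body (75 mm by 177 mm) begins 78 mm behind the grasp point.
Start: joints at [1.098, 0.3, 1.521, -0, 1.321, -0.067], TCP at [217.111, 505.324, 186.246] pointing down, gripper open.
Joint ranges: [-3.03, 3.03], [-0.79, 2.21], [0.23, 2.52], [-1.04, 4.18], [0, 3.07], [-2.55, 2.55]. Speed limits (rad/s): [2.22, 2.22, 2.57, 3.14, 3.14, 3.14].

## Interface

Orientations are given as [roll, pitch, yaw] about the fixed x, y, z axes, in that order (R = Rz(yaw) Ry(pitch) Rx(roll)).
In Python, from cell import manip, camera, search_frame, masks_of, tip_of gives the robot as it stands.
- The arm moves only by the tool send_rows, never from a script. Its argument "plan" is a list of rows, each an object with "travel": the shift along the tool's x, y, z in mm, a list of three; "delta_rot": the turn, a rotation vector about the tool's x, y, z in degrees, a list of three; "fingers": the gripper's target within -1 to 1 (shut at 1, half-way at 0, fully open at -1). In form: [{"travel": [dx, dy, dz], "delta_rot": [wx, wy, wz], "fingers": fingers}, ...]. A call has 1 to 20 rows; each row shifts and turns the commanded pose from where the row before left it, along the tool's axes as they then stand; what a row does not reach is not made up. A row lasts 1/8 s, in which the tool goes at most 62.5 mm and 10.7 degrees, less where a joint would pass 70% of its speed; a pose out of reach is approached as far as the arm can. A call is refused whole if a number of a shift passes 62.5 or a number of a turn 10.7, either way. A call with a gripper value outside its range is refused whole. The fingers move at their own pace and stop on an object; "grip_force" is the grip in N (left out, the last holds). Time passes only in rows, so rows that do not move let the fingers close. It gives the time, the measured TCP pose, the force and the opening at its end, in the units of the state.
- manip.read_state(): the state, without advancing time (a new reading comes with each control period).
- camera(name): name is "side" or "top" or "wrist"; returns a dict with "color" (384x512x3 uint8, red, green, blue), "z_map" (384x512 float32, mm along the optical axis (not along the pixel's ray), 0 where there is no reading), "fov_y" (degrees; the focal length in pixels is half the picture's height over the tangent of half this angle, whatever the lens; pixels are square), "cx", "cy" (the principal point, pixels), "world_from_camera" (4x4, takes a point from camera to world coordinates); the wrist camera has in their place "tool_from_camera" (4x4, takes a point from camera to tool coordinates, whose origin is the TCP and whose axes are the flange's). Camera axes: x right, y up, looking along -z (the intrinsics and any distortion apply to the point x, -y, -z); pixel columns grow to the right and rows downward; lengths in mm; the calibration is good to about 2 mm. A picture is of the moment at which its call begins: read the wrist's pose just before it.
- manip.sign_off(): hands the job in, once; it reports no verdict.
Trained networks look in the newest picture that a camera, given by its name, has taken for a name from the list of things; names that differ only in an ending like _2 or _b are one class to them, and where a whole thing is asked for, a point or a joint stands for the part that bears it (a point fixed in the world has none). Each returns a list of dicts, best first, with "confidence" (0 to 1); they miss things now and then, are a little off and sometimes report something else, mostly with a low value. They report only what shows in the picture. A call takes as long as a camera call.
- search_frame(name, camera): "at" ([x, y, z] in mm, in the coordinates of the camera as it stood for that picture, good to about 4 mm: the middle of the surface that is visible of it).
- masks_of(name, camera): "region" (384x512 bool, what is visible of it).
- tip_of(name, camera): "at" ([x, y, z] in mm, in the coordinates of the camera as it stood for that picture, good to about 4 mm: a listed point, or the origin of a listed thing).
The state is a dict: "clock": time; "joints": joint angles; "qd": joint speeds; "effort": joint torques, N m; "eef_pos": TCP position; "eef_rot": TCP orientation; "wrist_force": force on the tool from outside, world axes, zero at the start; "moment": the same for the moment, N m; "finger_gap": finger opening in mm.
Only numpy, scipy, OpenCV 4.12 (cv2) and the standard library are available. Lean on these libraries where they do the work, as an engineer would, in place of code of your own. Each camera call takes 0.05 s, during which the arm holds its last target. There are 200 camera calls.

## Task

The blue clockwork interval timer has run down and is needed for the next soil test. Wind it clockwise (seen from above) by its brass key: turn the key about half-way, let go of it, then take it again and wind it on until it is fully wound at its stop, with the pointer among the green marks, and let go. The red timer is in use: leave its key alone.

Things in the scene. Friction and masses are not known exactly. Their poses are not given: they have to be found in the camera images.
- blue_timer: Blue clockwork timer: round case 88 mm across, 38 mm high, on a black rubber suction foot 100 mm across that holds it fast to the table. Origin: centre of its underside, on the table; z up, on the key's axis. White dial on top; a small steel plunger sticks 6 mm out of its side. The dial's scale starts with red marks along this body's x axis and runs clockwise to green marks at the stop.
- blue_timer_key (a joint): Turn of the blue timer's key, rad: 0 when run down (pointer at the first red mark), growing clockwise seen from above, to a solid stop at 3.0 (pointer at the last green mark; green from 2.75). Starts at 0 to 0.4. It takes 0.07 to 0.11 N m; a click holds it against its spring wherever it is let go, but forcing it backwards unwinds it.
- blue_timer_wings (a point): Middle of the blue timer's brass butterfly key, on its upright axis, 66 mm above the table. The two like wings together are 57 mm long, 9 mm thick, 30 mm high (51 to 81 mm above the table); below them are a steel boss and the dial (40 mm above the table). x: along the wings, toward the thin black pointer; z up. It turns with the key: x points at the case's yaw minus the joint value.
- red_timer_wing_end (a point): End of one wing of the brass key of the red timer (the same make as the blue one, but red), 28.5 mm from that key's upright axis, 66 mm above the table; x axis along the wings, outward. That key stands part wound and must stay as it is.

How it is judged (in metres and radians):
On the way:
1. the blue timer's key is turned about half-way (joint between 0.8 and 2.6 rad) and let go (value of joint blue_timer_key between 0.8 and 2.6 rad and contact force between the fingers and blue_timer below 0.1 N), for 0.2 s.
At the end, for the whole second after the job is handed in: The blue timer's key is fully wound: within 0.25 rad (14 degrees) of its stop, at rest, and nothing touches the blue timer (value of joint blue_timer_key above 2.75 rad and velocity of joint blue_timer_key between -0.05 and 0.05 rad/s and contact force between anything else and blue_timer below 0.1 N).
It fails at once if the red timer's key is turned (the end of its wing moves more than 8 mm) (distance of red_timer_wing_end from where it was at the start of the episode above 0.008 m).
It also fails if it takes over 48 s, if anything falls off the work surface, if the arm or the gripper's body presses on something with over 40 N, if the wrist force passes 120 N, or if a joint passes its speed limit or range.

## Working session

There is one attempt and no reset: what is moved stays moved. The work goes in short steps, Python scripts to look and compute and a tool call to move; the robot and the scene stay as the last step left them, time stands still between calls to the robot, and variables do not carry over. Pictures are saved under pics/ and viewed, about 8 in all and at most 12, crops included, and the job is handed in when it is done.

Besides the shell and the picture viewer there is one more tool, called after "Call:" as name([rows], argument=value, ...), one row to a line, values as JSON. send_rows: Moves the arm, as the interface text tells. Its arguments: {"type":"object","properties":{"plan":{"type":"array"},"grip_force":{"type":"number"}},"required":["plan"]}

```bash
mkdir -p pics; cat > h.py <<'E'
from cell import manip, camera, search_frame, masks_of, tip_of
import numpy as np, cv2
from scipy.spatial.transform import Rotation as R
def pose():
    s=manip.read_state(); T=np.eye(4); T[:3,:3]=R.from_euler('xyz',s['eef_rot']).as_matrix(); T[:3,3]=s['eef_pos']; return s,T
def shot(n):
    s,T=pose(); c=camera(n)
    W=T@np.array(c['tool_from_camera']) if n=='wrist' else np.array(c['world_from_camera'])
    return c,W
def w(W,p): return (W@np.r_[p,1])[:3]
def cloud(c,W):
    z=c['z_map'].astype(float);h,wd=z.shape;f=h/2/np.tan(np.radians(c['fov_y'])/2)
    v,u=np.mgrid[:h,:wd]
    P=np.stack([(u-c['cx'])/f*z,-(v-c['cy'])/f*z,-z],-1)
    return P@W[:3,:3].T+W[:3,3]
E
python3 - <<'E'
from h import *
s,T=pose(); print(s['clock'],s['eef_pos'],s['eef_rot'],s['finger_gap'],manip.tip_reach)
ims=[]
for n in ['top','side','wrist']:
    c,W=shot(n); print(n,{k:v for k,v in c.items() if k not in('color','z_map','world_from_camera','tool_from_camera')},W[:3,3].round())
    for q in ['blue_timer','blue_timer_wings','red_timer_wing_end']:
        print(q,[(round(d['confidence'],2),w(W,d['at']).round(1)) for d in tip_of(q,n)[:3]])
    cv2.imwrite(f'pics/{n}0.png',c['color'][:,:,::-1])
E
```

```text
0.0 [216.97172387 505.08831218 185.68383551] [-3.14045171e+00 -9.37973252e-05  2.73581869e+00] 93.58083446559449 19.0
top {'fov_y': 49.48749039069505, 'cx': 252.1488098746812, 'cy': 190.6704650453547} [ 403. -260.  903.]
blue_timer [(0.89, array([ 487.6, -110.6,    2.9]))]
blue_timer_wings []
red_timer_wing_end [(0.48, array([ 533.1, -362.5,   66.7]))]
side {'fov_y': 42.12384225485621, 'cx': 251.11491571368106, 'cy': 186.05820869814272} [  128. -1049.   414.]
blue_timer [(0.85, array([ 483.4, -108.1,   -2.9]))]
blue_timer_wings [(0.69, array([ 481.1, -106.5,   66.8]))]
red_timer_wing_end [(0.71, array([ 531.7, -358.3,   67.3]))]
wrist {'fov_y': 58.80341660342476, 'cx': 250.88244445611167, 'cy': 191.21345356975075} [149. 534. 385.]
blue_timer []
blue_timer_wings []
red_timer_wing_end []
```

View pics/top0.png

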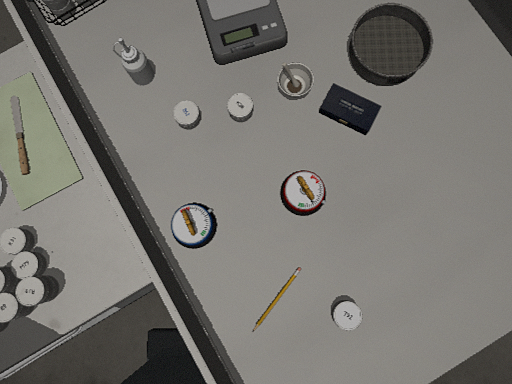

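View pics/side0.png

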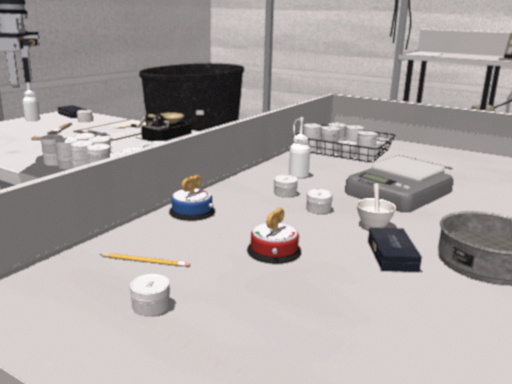

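```bash
python3 - <<'E'
from h import *
c,W=shot('top'); P=cloud(c,W)
for (u,v) in [(100,150),(112,150),(118,150),(125,150),(150,240),(160,230),(165,250),(170,240),(175,240),(180,270),(200,300),(185,260),(192,300),(60,60),(70,60)]: print((u,v),P[v,u].round())
m=(P[...,2]>100)&(P[...,2]<400); print('tall', m.sum())
h=P[...,2]; mm=m&(np.hypot(P[...,0]-485,P[...,1]+108)<250)
print('near tall',mm.sum(), P[mm].min(0).round() if mm.any() else '', P[mm].max(0).round() if mm.any() else '')
print(np.histogram(P[m][:,2],8), P[m].min(0).round(),P[m].max(0).round())
k=(h>56)&(h<95)&(np.hypot(P[...,0]-485,P[...,1]+108)<40); q=P[k]; o=q[:,:2].mean(0)
U,S,V=np.linalg.svd(q[:,:2]-o); print('key',k.sum(),q.mean(0),np.degrees(np.arctan2(V[0,1],V[0,0])),S)
d=masks_of('blue_timer','top'); print(d[0]['confidence'],P[d[0]['region']].mean(0))
cr=c['color'][195:255,160:225]; cv2.imwrite('pics/crop.png',cv2.resize(cr,None,fx=9,fy=9,interpolation=cv2.INTER_CUBIC)[:,:,::-1])
for (u,v) in [(186,210),(194,235),(209,210)]: print((u,v),P[v,u].round())
E
```

```text
(100, 150) [644.  86.  64.]
(112, 150) [661.  84.   3.]
(118, 150) [661.  71.   1.]
(125, 150) [661.  55.   1.]
(150, 240) [455. -23.  53.]
(160, 230) [479. -30.   1.]
(165, 250) [436. -42.   0.]
(170, 240) [457. -52.  -1.]
(175, 240) [457. -63.   2.]
(180, 270) [393. -75.  -1.]
(200, 300) [ 403. -260.  903.]
(185, 260) [414. -85.   0.]
(192, 300) [ 330. -102.   -0.]
(60, 60) [885. 220.   1.]
(70, 60) [884. 196.   1.]
tall 5350
near tall 2931 [ 237. -148.  100.] [644.  93. 140.]
(array([ 485,  494,  404,  381, 3344,  203,   19,   20]), array([100.00911697, 107.53479569, 115.06047441, 122.58615312,
       130.11183184, 137.63751055, 145.16318927, 152.68886799,
       160.2145467 ])) [ 192. -174.  100.] [975. 278. 160.]
key 147 [ 487.66521074 -105.91700116   75.56796452] -156.59033971359776 [184.27767059  32.12203277]
0.69 [ 484.96225528 -110.8874523    41.86591128]
(186, 210) [517. -93.  40.]
(194, 235) [ 465. -111.   39.]
(209, 210) [ 518. -141.   30.]
```

View pics/crop.png

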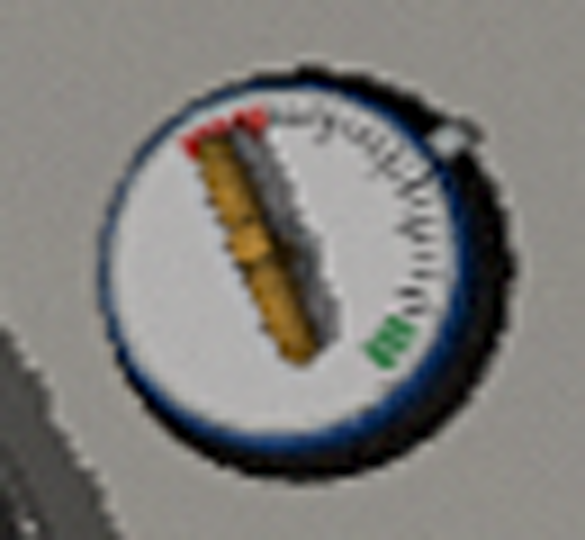

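The blue key points at about 23° with its wings near (485, -108). A wall about 140 mm high stands some 89 mm from the key's axis. I'll raise the arm, cross over, and turn the tool to line up with the wings.

Call:
send_rows([
  {"travel": [0, 0, -35], "delta_rot": [0, 0, 0], "fingers": -1},
  {"travel": [0, 0, -35], "delta_rot": [0, 0, 0], "fingers": -1},
  {"travel": [-37.6, -35.3, 0], "delta_rot": [0, 0, 0], "fingers": -1},
  {"travel": [-37.6, -35.3, 0], "delta_rot": [0, 0, 0], "fingers": -1},
  {"travel": [-37.6, -35.3, 0], "delta_rot": [0, 0, 0], "fingers": -1},
  {"travel": [-37.6, -35.3, 0], "delta_rot": [0, 0, 0], "fingers": -1},
  {"travel": [-37.6, -35.3, 0], "delta_rot": [0, 0, 0], "fingers": -1},
  {"travel": [-37.6, -35.3, 0], "delta_rot": [0, 0, 0], "fingers": -1},
  {"travel": [-37.6, -35.3, 0], "delta_rot": [0, 0, 0], "fingers": -1},
  {"travel": [-37.6, -35.3, 0], "delta_rot": [0, 0, 0], "fingers": -1},
  {"travel": [-37.6, -35.3, 0], "delta_rot": [0, 0, 0], "fingers": -1},
  {"travel": [-37.6, -35.3, 0], "delta_rot": [0, 0, 0], "fingers": -1},
  {"travel": [-37.6, -35.3, 0], "delta_rot": [0, 0, 0], "fingers": -1},
  {"travel": [-37.6, -35.3, 0], "delta_rot": [0, 0, 0], "fingers": -1},
  {"travel": [-37.6, -35.3, 0], "delta_rot": [0, 0, 0], "fingers": -1},
  {"travel": [0, 0, 0], "delta_rot": [0, 0, -9.3], "fingers": -1},
  {"travel": [0, 0, 0], "delta_rot": [0, 0, -9.3], "fingers": -1},
  {"travel": [0, 0, 0], "delta_rot": [0, 0, -9.3], "fingers": -1},
  {"travel": [0, 0, 0], "delta_rot": [0, 0, -9.3], "fingers": -1},
  {"travel": [0, 0, 0], "delta_rot": [0, 0, -9.3], "fingers": -1},
])

```text
clock: 3.2
eef_pos: [485.0, -109.3, 256.3]
eef_rot: [-3.142, 0.0, -2.73]
wrist_force: [-0.6, -0.4, -0.9]
finger_gap: 94.0
```

```bash
cat > look.py <<'E'
from h import *
import sys
s,T=pose(); print('t',s['clock'],'pos',s['eef_pos'].round(1) if hasattr(s['eef_pos'],'round') else s['eef_pos'],'yaw',np.degrees(s['eef_rot'][2]),'rp',s['eef_rot'][:2],'q6',s['joints'][5],'F',np.round(s['wrist_force'],1),'gap',s['finger_gap'])
c,W=shot('wrist'); P=cloud(c,W); h=P[...,2]
for q in ['blue_timer','blue_timer_wings']: print(q,[(round(d['confidence'],2),w(W,d['at']).round(1)) for d in tip_of(q,'wrist')[:2]])
C=np.array([485,-108.])
for _ in range(3):
    k=(h>70)&(h<88)&(np.hypot(P[...,0]-C[0],P[...,1]-C[1])<36); q=P[k]
    if len(q)<20: break
    (cx,cy),(a,b),_a=cv2.minAreaRect(q[:,:2].astype(np.float32)); C=np.array([cx,cy])
    V=np.linalg.svd(q[:,:2]-q[:,:2].mean(0))[2] if len(q)<4000 else np.linalg.svd((q[:,:2]-q[:,:2].mean(0))[::5])[2]
print('key n',len(q),'C',C,'size',a,b,'ang',np.degrees(np.arctan2(V[0,1],V[0,0]))%180,'ztop',np.percentile(q[:,2],95) if len(q) else 0)
loc=T[:3,:3].T@(np.r_[C,72]-T[:3,3]); print('to key in tool (z=72):',loc.round(1))
cv2.imwrite(sys.argv[1],c['color'][:,:,::-1])
E
python3 look.py pics/w1.png
```

```text
t 3.2 pos [ 485.  -109.3  256.3] yaw -156.44266566256715 rp [-3.14155665e+00  3.90778262e-05] q6 -2.277189537801702 F [-0.6 -0.4 -0.9] gap 93.97247990904738
blue_timer [(0.71, array([ 483.9, -107.7,   -2.4]))]
blue_timer_wings [(0.66, array([ 492. , -106.3,   64.6]))]
key n 349 C [ 487.20169067 -103.97438812] size 54.83123016357422 8.000064849853516 ang 23.378699856391314 ztop 81.46156865833812
to key in tool (z=72): [ -4.1   4.  184.3]
```

View pics/w1.png

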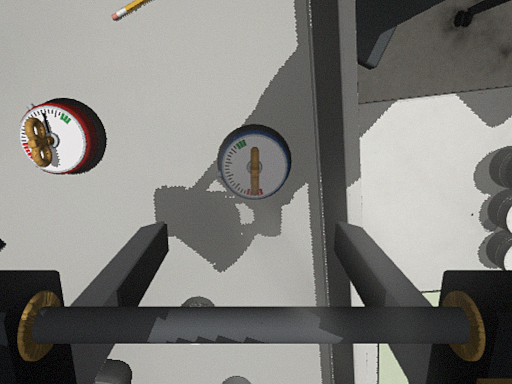

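Wrist view: the key is at pixel (255, 170), between the open fingers and lined up with them. The wall lies to the right, clear of the fingers. I'll go part-way down and check again.

Call:
send_rows([
  {"travel": [-3, 3, 40], "delta_rot": [0, 0, 0], "fingers": -0.5},
  {"travel": [0, 0, 40], "delta_rot": [0, 0, 0], "fingers": -0.5},
  {"travel": [0, 0, 40], "delta_rot": [0, 0, 0], "fingers": -0.5},
  {"travel": [0, 0, 16], "delta_rot": [0, 0, 0], "fingers": -0.5},
  {"travel": [0, 0, 0], "delta_rot": [0, 0, 0], "fingers": -0.5},
])

```text
clock: 3.98
eef_pos: [486.6, -105.3, 120.2]
eef_rot: [3.141, -0.001, -2.737]
wrist_force: [-0.5, -0.1, 0.3]
finger_gap: 70.5
```

```bash
python3 look.py pics/w2.png
```

```text
t 3.975 pos [ 486.6 -105.3  120.2] yaw -156.846378133768 rp [ 3.14107339e+00 -6.74617463e-04] q6 -2.2616165696631993 F [-0.5 -0.1  0.3] gap 70.465529752944
blue_timer [(0.81, array([ 4.874e+02, -1.075e+02,  1.000e-01]))]
blue_timer_wings [(0.76, array([ 489.7, -105.3,   62.6]))]
key n 802 C [ 486.43374634 -104.8980484 ] size 54.13713836669922 8.960413932800293 ang 23.737834075868367 ztop 81.17549553778112
to key in tool (z=72): [-0.   0.4 48.2]
```

View pics/w2.png

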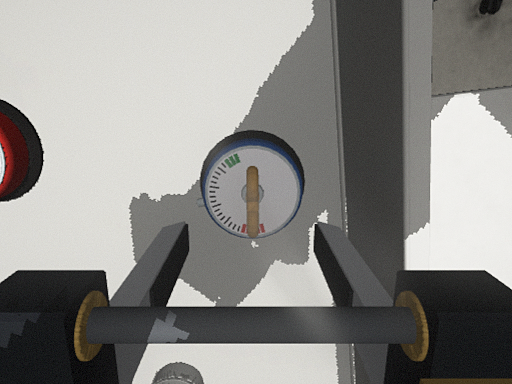

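Call:
send_rows([
  {"travel": [0, 0, 24], "delta_rot": [0, 0, 0], "fingers": -0.5},
  {"travel": [0, 0.4, 24], "delta_rot": [0, 0, 0], "fingers": -0.5},
  {"travel": [0, 0, 0], "delta_rot": [0, 0, 0], "fingers": 1},
  {"travel": [0, 0, 0], "delta_rot": [0, 0, 0], "fingers": 1},
  {"travel": [0, 0, 0], "delta_rot": [0, 0, 0], "fingers": 1},
  {"travel": [0, 0, 0], "delta_rot": [0, 0, 0], "fingers": 1},
  {"travel": [0, 0, 0], "delta_rot": [0, 0, 0], "fingers": 1},
  {"travel": [0, 0, 0], "delta_rot": [0, 0, 0], "fingers": 1},
], grip_force=45)

```text
clock: 5.12
eef_pos: [486.5, -105.0, 72.4]
eef_rot: [-3.142, 0.0, -2.736]
wrist_force: [-0.2, -0.6, 0.1]
finger_gap: 13.8
```

Call:
send_rows([
  {"travel": [0, 0, 0], "delta_rot": [0, 0, 0], "fingers": 1},
  {"travel": [0, 0, 0], "delta_rot": [0, 0, 0], "fingers": 1},
  {"travel": [0, 0, 0], "delta_rot": [0, 0, 0], "fingers": 1},
])

```text
clock: 5.5
eef_pos: [486.5, -104.9, 72.2]
eef_rot: [3.142, -0.0, -2.736]
wrist_force: [0.1, 0.4, 0.1]
finger_gap: 0.6
```

Call:
send_rows([
  {"travel": [0, 0, 0], "delta_rot": [0, 0, 7], "fingers": 1},
  {"travel": [0, 0, 0], "delta_rot": [0, 0, 7], "fingers": 1},
  {"travel": [0, 0, 0], "delta_rot": [0, 0, 7], "fingers": 1},
  {"travel": [0, 0, 0], "delta_rot": [0, 0, 0], "fingers": 1},
])

```text
clock: 6.0
eef_pos: [486.5, -105.0, 72.2]
eef_rot: [-3.142, -0.0, -3.102]
wrist_force: [-0.7, -0.0, -0.6]
finger_gap: 0.4
```

```bash
python3 -c "
from h import *
s,T=pose();print(s['wrist_force'],s['moment'],s['eef_pos'],s['finger_gap'],s['joints'])"
```

```text
[-0.69152742 -0.04670175 -0.64919331] [ 0.04210134 -0.00467265 -0.03621223] [ 486.46647178 -104.95778369   72.23488185] 0.35723083658492444 [-2.86096750e-01  3.15289859e-01  1.78798480e+00 -2.37610637e-05
  1.03834772e+00 -1.89690015e+00]
```

The jaws shut on nothing, so I'll look before doing anything else.

```bash
python3 look.py pics/w3.png; python3 -c "
from h import *
c,W=shot('side'); a=cv2.resize(c['color'][130:240,140:260],None,fx=5,fy=5,interpolation=cv2.INTER_CUBIC)
b=cv2.imread('pics/w3.png')[:,:,::-1]; o=np.zeros((1000,600,3),np.uint8)
cv2.imwrite('pics/s3.png',a[:,:,::-1])"
```

```text
t 6.0 pos [ 486.5 -105.    72.2] yaw -177.70707228436072 rp [-3.14158278e+00 -3.47103188e-05] q6 -1.8969001529462968 F [-0.7 -0.  -0.6] gap 0.35723083658492444
blue_timer [(0.69, array([ 483.5, -106.9,   -0.6]))]
blue_timer_wings [(0.7, array([ 491.6, -102.9,   63.4]))]
key n 583 C [ 473.18371582 -110.48783112] size 25.431507110595703 8.934037208557129 ang 26.898774098886093 ztop 81.0813770111148
to key in tool (z=72): [13.5 -5.   0.2]
```

View pics/w3.png

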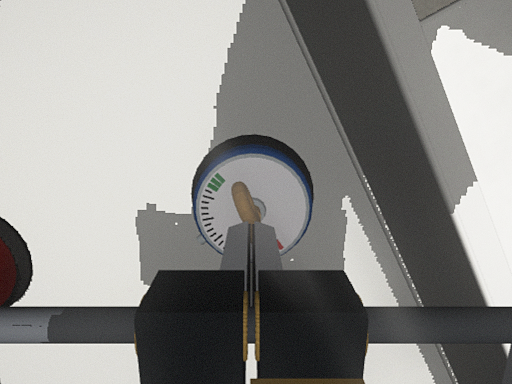

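View pics/s3.png

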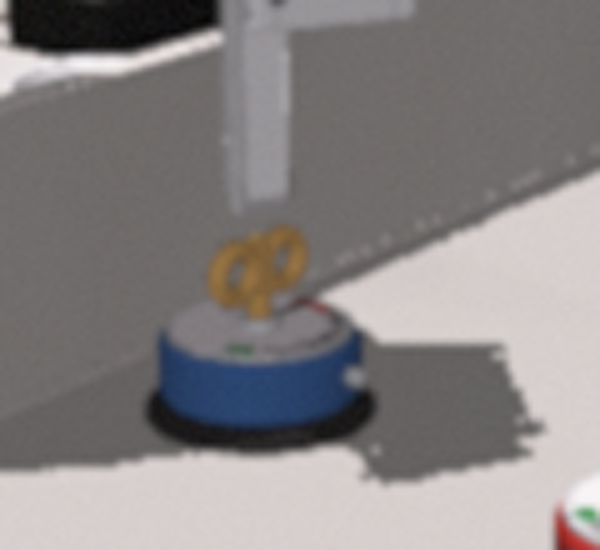

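Side view: the closed fingertips hang above the key instead of beside it. I'll measure them with depth.

```bash
python3 -c "
from h import *
c,W=shot('side'); P=cloud(c,W)
for v in range(150,198,3): print(v,[P[v,u].round().tolist() for u in (188,192,195)])
c,W=shot('wrist'); P=cloud(c,W)
print('wrist');
for v in range(210,290,8): print(v,[P[v,u].round().tolist() for u in (240,262)])
s,T=pose();print(s['eef_pos'],manip.tip_reach,s['joints'])
c,W=shot('top'); P=cloud(c,W); q=P[(P[...,2]>57)&(P[...,2]<140)&(np.hypot(P[...,0]-486,P[...,1]+106)<32)];print('top',len(q),np.percentile(q[:,2],[5,50,95]))
"
```

```text
150 [[477.0, -113.0, 139.0], [483.0, -120.0, 141.0], [489.0, -121.0, 140.0]]
153 [[477.0, -111.0, 133.0], [483.0, -119.0, 134.0], [491.0, -116.0, 132.0]]
156 [[476.0, -114.0, 127.0], [483.0, -119.0, 128.0], [489.0, -121.0, 127.0]]
159 [[477.0, -110.0, 119.0], [482.0, -121.0, 122.0], [490.0, -118.0, 120.0]]
162 [[476.0, -113.0, 114.0], [482.0, -119.0, 115.0], [489.0, -119.0, 114.0]]
165 [[476.0, -112.0, 107.0], [482.0, -120.0, 109.0], [489.0, -120.0, 108.0]]
168 [[475.0, -115.0, 101.0], [483.0, -118.0, 101.0], [490.0, -116.0, 100.0]]
171 [[477.0, -109.0, 93.0], [485.0, -113.0, 93.0], [490.0, -116.0, 93.0]]
174 [[128.0, -1049.0, 414.0], [536.0, 23.0, 39.0], [546.0, 27.0, 36.0]]
177 [[523.0, 16.0, 35.0], [487.0, -106.0, 77.0], [495.0, -103.0, 76.0]]
180 [[474.0, -117.0, 76.0], [485.0, -112.0, 73.0], [493.0, -108.0, 71.0]]
183 [[523.0, 16.0, 20.0], [485.0, -109.0, 65.0], [545.0, 28.0, 13.0]]
186 [[477.0, -107.0, 59.0], [484.0, -112.0, 60.0], [493.0, -107.0, 57.0]]
189 [[475.0, -113.0, 55.0], [484.0, -113.0, 53.0], [505.0, -75.0, 37.0]]
192 [[485.0, -86.0, 37.0], [485.0, -110.0, 45.0], [497.0, -95.0, 39.0]]
195 [[476.0, -108.0, 39.0], [483.0, -115.0, 41.0], [489.0, -115.0, 40.0]]
wrist
210 [[475.0, -112.0, 80.0], [485.0, -97.0, 44.0]]
218 [[480.0, -112.0, 78.0], [492.0, -97.0, 42.0]]
226 [[477.0, -111.0, 99.0], [476.0, -100.0, 100.0]]
234 [[478.0, -111.0, 110.0], [477.0, -100.0, 111.0]]
242 [[477.0, -111.0, 121.0], [476.0, -100.0, 121.0]]
250 [[477.0, -110.0, 130.0], [477.0, -101.0, 130.0]]
258 [[477.0, -110.0, 139.0], [477.0, -101.0, 137.0]]
266 [[477.0, -110.0, 145.0], [477.0, -101.0, 145.0]]
274 [[453.0, -109.0, 197.0], [453.0, -104.0, 197.0]]
282 [[454.0, -109.0, 199.0], [453.0, -104.0, 200.0]]
[ 486.489784   -104.96619084   72.25506269] 19.0 [-2.86108887e-01  3.15278264e-01  1.78794525e+00 -5.59083063e-06
  1.03834521e+00 -1.89732283e+00]
top 23 [60.69048223 73.68589408 79.83394481]
```

```bash
python3 -c "
from h import *
s,T=pose(); Ti=np.linalg.inv(T)
Q=[]
for n in ('side','wrist','top'):
    c,W=shot(n); P=cloud(c,W); P=P[c['z_map']>0]; 
    L=P@Ti[:3,:3].T+Ti[:3,3]
    nx=(P[:,0]-455)*.5+(P[:,1]+23)*-.866
    g=L[(np.abs(L[:,0])<150)&(np.abs(L[:,1])<150)&(P[:,2]>88)&((P[:,2]>145)|(nx>15))]
    print(n,len(g))
    for z in range(-200,0,10):
        q=g[(g[:,2]>=z)&(g[:,2]<z+10)]
        if len(q): print(z,len(q),np.percentile(q,2,axis=0).round()[:2],np.percentile(q,98,axis=0).round()[:2])
    if n!='side':
        wl=P[(P[:,2]>125)&(P[:,2]<146)&(nx<30)&(nx>-80)&(np.hypot(P[:,0]-486,P[:,1]+105)<250)]
        a=(wl[:,0]-486.5)*.5+(wl[:,1]+105)*-.866
        print('wall',len(wl),np.percentile(wl[:,2],[2,50,98]),'dist',np.percentile(-a,[1,5,50]))
" 
```

```text
side 7749
-200 170 [-28. -44.] [35.  2.]
-190 160 [-17. -44.] [25. 12.]
-180 166 [-17. -44.] [25. 13.]
-170 164 [-18. -44.] [25. 16.]
-160 472 [-28. -91.] [35. 80.]
-150 268 [-29. -92.] [35. 77.]
-140 355 [-28. -88.] [35. 75.]
-130 304 [-29. -84.] [35. 74.]
-120 149 [-29. -84.] [35. 75.]
-110 23 [  9. -14.] [12. 10.]
-100 51 [ -7. -17.] [11.  7.]
-90 60 [ -8. -16.] [11.  8.]
-80 59 [ -8. -17.] [12.  9.]
-70 61 [ -7. -16.] [11.  8.]
-60 63 [ -7. -17.] [12.  9.]
-50 59 [ -7. -16.] [12. 10.]
-40 60 [ -6. -17.] [11.  9.]
-30 48 [ -8. -16.] [11.  9.]
-20 12 [-8. -7.] [10.  1.]
wrist 37821
-150 12342 [ 18. -22.] [33. 22.]
-140 18563 [ 20. -53.] [34. 55.]
-130 3855 [ 27. -47.] [34. 51.]
-120 225 [-5. 71.] [ 8. 73.]
-110 30 [-10.  -2.] [-5.  1.]
-100 11 [ 3. -3.] [10.  2.]
-90 225 [ 2. -3.] [10.  2.]
-80 471 [  8. -12.] [10. 12.]
-70 567 [  8. -12.] [10. 12.]
-60 563 [ -6. -12.] [10. 11.]
-50 411 [  8. -12.] [10. 11.]
-40 347 [  8. -12.] [10. 11.]
-30 204 [  8. -11.] [10. 10.]
-20 7 [ 8. -3.] [9. 2.]
wall 14999 [126.00163825 134.92227817 136.3558526 ] dist [86.94489208 87.37278847 92.66391269]
top 22186
-200 3 [ 29. -40.] [ 32. -37.]
-190 2 [ 16. -41.] [ 17. -41.]
-180 8 [ 10. -41.] [ 20. -40.]
-170 451 [-31. -88.] [30. 83.]
-160 849 [-32. -89.] [31. 85.]
-150 6 [ 31. -87.] [32. 57.]
-140 141 [ 20. -74.] [32. 64.]
-130 4 [ 30. -77.] [32. 72.]
wall 1118 [126.68743653 135.1578629  137.89389197] dist [86.16903411 86.60094331 92.63205698]
```

Both cameras put the fingertips about 19 mm above the reported TCP, and the gripper body is shifted with them. The reported TCP is therefore about 38 mm beyond the true tool, so I go 36 mm lower. That leaves the body at about 152 mm over a 137 mm wall. I'll turn back, open and descend.

Call:
send_rows([
  {"travel": [0, 0, 0], "delta_rot": [0, 0, -7.1], "fingers": 0.2},
  {"travel": [0, 0, 0], "delta_rot": [0, 0, -7.1], "fingers": 0.2},
  {"travel": [0, 0, 0], "delta_rot": [0, 0, -7.1], "fingers": 0.2},
  {"travel": [0, 0, 0], "delta_rot": [0, 0, 0], "fingers": 0.2},
  {"travel": [0, 0, 0], "delta_rot": [0, 0, 0], "fingers": 0.2},
  {"travel": [0, 0, 0], "delta_rot": [0, 0, 0], "fingers": 0.2},
])

```text
clock: 7.25
eef_pos: [486.5, -105.0, 72.3]
eef_rot: [-3.142, 0.0, -2.732]
wrist_force: [0.4, 0.5, -0.4]
finger_gap: 37.5
```

Call:
send_rows([
  {"travel": [0, 0, 12], "delta_rot": [0, 0, 0], "fingers": 0.2},
  {"travel": [0, 0, 12], "delta_rot": [0, 0, 0], "fingers": 0.2},
  {"travel": [0, 0, 12], "delta_rot": [0, 0, 0], "fingers": 0.2},
  {"travel": [0, 0, 0], "delta_rot": [0, 0, 0], "fingers": 0.2},
])

```text
clock: 7.75
eef_pos: [485.8, -104.8, 35.0]
eef_rot: [3.14, -0.002, -2.731]
wrist_force: [0.0, -0.4, -0.2]
finger_gap: 37.4
```

Call:
send_rows([
  {"travel": [0, 0, 0], "delta_rot": [0, 0, 0], "fingers": 1},
  {"travel": [0, 0, 0], "delta_rot": [0, 0, 0], "fingers": 1},
  {"travel": [0, 0, 0], "delta_rot": [0, 0, 0], "fingers": 1},
  {"travel": [0, 0, 0], "delta_rot": [0, 0, 0], "fingers": 1},
  {"travel": [0, 0, 0], "delta_rot": [0, 0, 0], "fingers": 1},
  {"travel": [0, 0, 0], "delta_rot": [0, 0, 0], "fingers": 1},
  {"travel": [0, 0, 0], "delta_rot": [0, 0, 0], "fingers": 1},
])

```text
clock: 8.62
eef_pos: [486.3, -104.4, 36.5]
eef_rot: [3.141, 0.0, -2.73]
wrist_force: [-2.6, 5.2, 4.2]
finger_gap: 8.7
```

The jaws now hold the key, with a gap of 8.7 mm. I'll begin winding.

Call:
send_rows([
  {"travel": [0, 0, 0], "delta_rot": [0, 0, 6], "fingers": 1},
  {"travel": [0, 0, 0], "delta_rot": [0, 0, 6], "fingers": 1},
  {"travel": [0, 0, 0], "delta_rot": [0, 0, 6], "fingers": 1},
  {"travel": [0, 0, 0], "delta_rot": [0, 0, 6], "fingers": 1},
])

```text
clock: 9.12
eef_pos: [486.3, -104.1, 36.5]
eef_rot: [3.14, -0.001, 3.13]
wrist_force: [-2.7, 7.9, 5.0]
finger_gap: 8.8
```

```bash
python3 -c "
from h import *
s,T=pose();print(s['wrist_force'],s['moment'],s['eef_pos'],s['eef_rot'],s['finger_gap'])"
```

```text
[-2.7273295   7.93376915  5.00089939] [1.58388764 0.446397   0.11376231] [ 486.26843479 -104.07774821   36.51259282] [ 3.14021828e+00 -5.38901444e-04  3.13046770e+00] 8.840737018792721
```

Call:
send_rows([
  {"travel": [0.4, 1.2, 0], "delta_rot": [0, 0, 6.6], "fingers": 1},
  {"travel": [0, 0, 0], "delta_rot": [0, 0, 6.6], "fingers": 1},
  {"travel": [0, 0, 0], "delta_rot": [0, 0, 6.6], "fingers": 1},
  {"travel": [0, 0, 0], "delta_rot": [0, 0, 6.6], "fingers": 1},
  {"travel": [0, 0, 0], "delta_rot": [0, 0, 6.6], "fingers": 1},
  {"travel": [0, 0, 0], "delta_rot": [0, 0, 6.6], "fingers": 1},
  {"travel": [0, 0, 0], "delta_rot": [0, 0, 6.6], "fingers": 1},
  {"travel": [0, 0, 0], "delta_rot": [0, 0, 6.6], "fingers": 1},
  {"travel": [0, 0, 0], "delta_rot": [0, 0, 6.6], "fingers": 1},
  {"travel": [0, 0, 0], "delta_rot": [0, 0, 6.6], "fingers": 1},
  {"travel": [0, 0, 0], "delta_rot": [0, 0, 0], "fingers": 1},
])

```text
clock: 10.5
eef_pos: [486.8, -103.3, 36.6]
eef_rot: [3.14, 0.0, 1.98]
wrist_force: [3.5, 4.0, -1.1]
finger_gap: 8.4
```

Call:
send_rows([
  {"travel": [0, 0, 0], "delta_rot": [0, 0, 0], "fingers": 0.2},
  {"travel": [0, 0, 0], "delta_rot": [0, 0, 0], "fingers": 0.2},
  {"travel": [0, 0, 0], "delta_rot": [0, 0, 0], "fingers": 0.2},
  {"travel": [0, 0, 0], "delta_rot": [0, 0, 0], "fingers": 0.2},
  {"travel": [0, 0, 0], "delta_rot": [0, 0, 0], "fingers": 0.2},
  {"travel": [0, 0, 0], "delta_rot": [0, 0, 0], "fingers": 0.2},
  {"travel": [0, 0, -18], "delta_rot": [0, 0, 0], "fingers": 0.2},
  {"travel": [0, 0, -18], "delta_rot": [0, 0, 0], "fingers": 0.2},
  {"travel": [0, 0, -20], "delta_rot": [0, 0, 0], "fingers": -0.5},
  {"travel": [0, 0, -20], "delta_rot": [0, 0, 0], "fingers": -0.5},
  {"travel": [0, 0, 0], "delta_rot": [0, 0, 0], "fingers": -0.5},
])

```text
clock: 11.88
eef_pos: [486.7, -103.9, 113.3]
eef_rot: [3.14, 0.002, 1.982]
wrist_force: [0.6, 0.7, 0.5]
finger_gap: 64.0
```

```bash
python3 look.py pics/w4.png
```

```text
t 11.875 pos [ 486.7 -103.9  113.3] yaw 113.5490078264989 rp [3.13967630e+00 1.57814864e-03] q6 -0.6949860873065616 F [0.6 0.7 0.5] gap 63.9640248241751
blue_timer [(0.72, array([ 485.2, -108.9,   -3.4])), (0.33, array([ 489.1, -105.7,   64.2]))]
blue_timer_wings [(0.75, array([ 487.7, -105.5,   66.3]))]
key n 869 C [ 486.73016357 -104.03038025] size 8.749873161315918 55.17060470581055 ang 113.03766711549032 ztop 81.12648981040203
to key in tool (z=72): [-0.  -0.1 41.3]
```

View pics/w4.png

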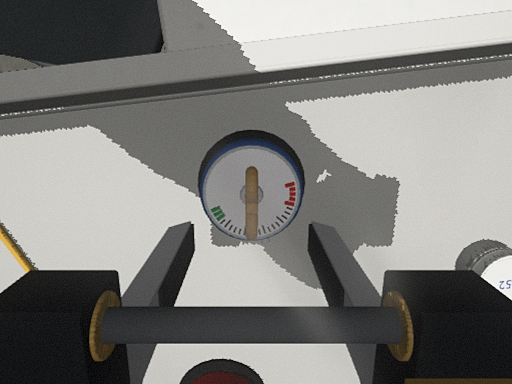

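Wrist view: the key is at (252, 200), turned 90° from its start and holding. The green marks are about 60–70° further on, at (218, 213). I'll take it again.

Call:
send_rows([
  {"travel": [0, 0, 20], "delta_rot": [0, 0, 0], "fingers": 0.2},
  {"travel": [0, 0, 20], "delta_rot": [0, 0, 0], "fingers": 0.2},
  {"travel": [0, 0, 18], "delta_rot": [0, 0, 0], "fingers": 0.2},
  {"travel": [0, 0, 18], "delta_rot": [0, 0, 0], "fingers": 0.2},
  {"travel": [0, 0, 0], "delta_rot": [0, 0, 0], "fingers": 1},
  {"travel": [0, 0, 0], "delta_rot": [0, 0, 0], "fingers": 1},
  {"travel": [0, 0, 0], "delta_rot": [0, 0, 0], "fingers": 1},
  {"travel": [0, 0, 0], "delta_rot": [0, 0, 0], "fingers": 1},
  {"travel": [0, 0, 0], "delta_rot": [0, 0, 0], "fingers": 1},
  {"travel": [0, 0, 0], "delta_rot": [0, 0, 0], "fingers": 1},
  {"travel": [0, 0, 0], "delta_rot": [0, 0, 0], "fingers": 1},
  {"travel": [0, 0, 0], "delta_rot": [0, 0, 0], "fingers": 1},
])

```text
clock: 13.52
eef_pos: [486.9, -103.6, 36.8]
eef_rot: [3.14, 0.001, 1.982]
wrist_force: [4.3, 1.8, -0.2]
finger_gap: 8.9
```

Call:
send_rows([
  {"travel": [0, 0, 0], "delta_rot": [0, 0, 6], "fingers": 1},
  {"travel": [0, 0, 0], "delta_rot": [0, 0, 6], "fingers": 1},
  {"travel": [0, 0, 0], "delta_rot": [0, 0, 6], "fingers": 1},
  {"travel": [0, 0, 0], "delta_rot": [0, 0, 6], "fingers": 1},
  {"travel": [0, 0, 0], "delta_rot": [0, 0, 6], "fingers": 1},
  {"travel": [0, 0, 0], "delta_rot": [0, 0, 6], "fingers": 1},
  {"travel": [0, 0, 0], "delta_rot": [0, 0, 6], "fingers": 1},
  {"travel": [0, 0, 0], "delta_rot": [0, 0, 6], "fingers": 1},
  {"travel": [0, 0, 0], "delta_rot": [0, 0, 6], "fingers": 1},
  {"travel": [0, 0, 0], "delta_rot": [0, 0, 0], "fingers": 1},
])

```text
clock: 14.78
eef_pos: [487.2, -103.7, 36.9]
eef_rot: [3.139, -0.001, 1.038]
wrist_force: [8.0, 2.7, -2.3]
finger_gap: 8.7
```

```bash
python3 -c "
from h import *
s,T=pose();print(s['wrist_force'],s['moment'],s['eef_pos'],s['eef_rot'],s['finger_gap'],s['joints'][5])"
```

```text
[ 7.99303069  2.67173521 -2.34489673] [ 0.40321062 -1.17931904 -0.02394695] [ 487.24361043 -103.68748164   36.88880163] [ 3.13895862e+00 -1.27466287e-03  1.03778137e+00] 8.682506408501661 0.2490502306809003
```

Call:
send_rows([
  {"travel": [0, 0, 0], "delta_rot": [0, 0, 4], "fingers": 1},
  {"travel": [0, 0, 0], "delta_rot": [0, 0, 4], "fingers": 1},
  {"travel": [0, 0, 0], "delta_rot": [0, 0, 4], "fingers": 1},
  {"travel": [0, 0, 0], "delta_rot": [0, 0, 0], "fingers": 1},
])

```text
clock: 15.28
eef_pos: [487.3, -103.7, 36.9]
eef_rot: [3.139, -0.002, 0.829]
wrist_force: [7.2, 1.6, -3.0]
finger_gap: 8.4
```

```bash
python3 -c "
from h import *
s,T=pose();print(s['wrist_force'],s['moment'],s['eef_pos'],s['eef_rot'],s['finger_gap'],s['joints'][5])"
```

```text
[ 7.23804304  1.5924777  -2.956549  ] [ 0.27608902 -1.28968102 -0.00806282] [ 487.27905106 -103.74766897   36.87741872] [ 3.13915155e+00 -1.75763815e-03  8.28910675e-01] 8.427584334078583 0.45793898923644877
```

Call:
send_rows([
  {"travel": [0, 0, 0], "delta_rot": [0, 0, 4], "fingers": 1},
  {"travel": [0, 0, 0], "delta_rot": [0, 0, 4], "fingers": 1},
  {"travel": [0, 0, 0], "delta_rot": [0, 0, 0], "fingers": 1},
])

```text
clock: 15.65
eef_pos: [487.3, -103.8, 36.9]
eef_rot: [3.139, -0.002, 0.691]
wrist_force: [8.0, 1.5, -2.9]
finger_gap: 9.4
```

```bash
python3 -c "
from h import *
s,T=pose();print(s['wrist_force'],s['moment'],s['eef_pos'],s['eef_rot'],s['finger_gap'],s['joints'][5])"
```

```text
[ 7.99981052  1.47736092 -2.86636617] [ 0.3591965  -1.29346422  0.83661681] [ 487.25321928 -103.77763061   36.89287158] [ 3.13917007e+00 -1.73954932e-03  6.90624261e-01] 9.367981788106404 0.5966916889354394
```

The moment has jumped to 0.84 N m, so the key is at its stop. Let go and lift.

Call:
send_rows([
  {"travel": [0, 0, 0], "delta_rot": [0, 0, 0], "fingers": 0.2},
  {"travel": [0, 0, 0], "delta_rot": [0, 0, 0], "fingers": 0.2},
  {"travel": [0, 0, 0], "delta_rot": [0, 0, 0], "fingers": 0.2},
  {"travel": [0, 0, 0], "delta_rot": [0, 0, 0], "fingers": 0.2},
  {"travel": [0, 0, 0], "delta_rot": [0, 0, 0], "fingers": 0.2},
  {"travel": [0, 0, 0], "delta_rot": [0, 0, 0], "fingers": 0.2},
  {"travel": [0, 0, -18], "delta_rot": [0, 0, 0], "fingers": 0.2},
  {"travel": [0, 0, -18], "delta_rot": [0, 0, 0], "fingers": 0.2},
  {"travel": [0, 0, -20], "delta_rot": [0, 0, 0], "fingers": -0.5},
  {"travel": [0, 0, -30], "delta_rot": [0, 0, 0], "fingers": -0.5},
  {"travel": [0, 0, -30], "delta_rot": [0, 0, 0], "fingers": -0.5},
  {"travel": [0, 0, 0], "delta_rot": [0, 0, 0], "fingers": -0.5},
])

```text
clock: 17.15
eef_pos: [487.0, -104.0, 154.1]
eef_rot: [3.139, -0.002, 0.69]
wrist_force: [-0.7, -0.9, -0.5]
finger_gap: 70.0
```

```bash
python3 look.py pics/w5.png; python3 -c "
from h import *
c,W=shot('side');print([(round(d['confidence'],2),w(W,d['at']).round(1)) for d in tip_of('red_timer_wing_end','side')])
b=cv2.imread('pics/w5.png')[110:260,180:330];cv2.imwrite('pics/w5c.png',cv2.resize(b,None,fx=4,fy=4,interpolation=2))"
```

```text
t 17.15 pos [ 487.  -104.   154.1] yaw 39.54874983025011 rp [ 3.13852791e+00 -2.12949453e-03] q6 0.5965593368863548 F [-0.7 -0.9 -0.5] gap 70.04381501039063
blue_timer [(0.63, array([ 484. , -107.7,   -1.2]))]
blue_timer_wings [(0.98, array([ 488.1, -106.8,   63.9]))]
key n 647 C [ 486.71664429 -103.80258942] size 54.430545806884766 8.978204727172852 ang 46.399800742411514 ztop 81.02149444846734
to key in tool (z=72): [-0.3 -0.6 82.1]
[(0.68, array([ 531. , -358.6,   64.1]))]
```

View pics/w5c.png

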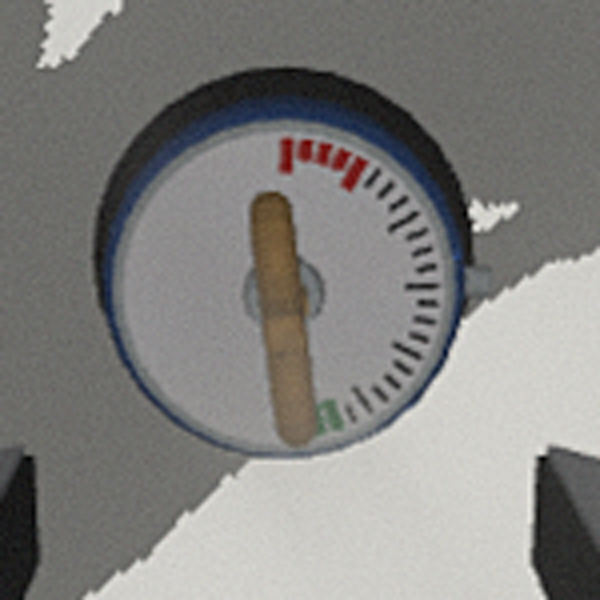

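```bash
python3 -c "
from cell import manip
print(manip.sign_off())"
```

```text
the job is handed in; nothing more can be done
None
```

The blue timer is wound to its stop and let go, and the job is handed in at about 17 s. No verdict came back.

- **First grasp:** it closed on nothing. The real fingertips stand about 38 mm higher than the reported tool position implies. I measured that with two cameras and went 36 mm lower, with the gripper's body clearing the wall by about 15 mm.
- **Half-way turn:** I turned the key 90°, opened the fingers and lifted clear. The wrist picture showed it holding about half-way.
- **Final turn:** I took the key again and wound on until the wrist moment jumped to 0.84 N m, which I took as the stop, then let go and lifted.

**Last checks**
- **Key angle:** the key has turned 157° (2.75 rad) from where it began, with the pointer at the last green marks. If it is at the 3.0 stop, it started at about 0.25 rad, within its stated range.
- **Contact:** the gripper is about 80 mm above the timer and the wrist force is close to zero.
- **Red key:** its wing end reads (531, -359, 64) mm against (532, -358, 67) mm at the start. That difference is within the detector's error, so I take it as unmoved.
- **Disagreement:** the camera estimates of the blue key's axis differed by up to about 5 mm. I centred on the depth measurement, and the sideways force while turning stayed at about 8 N in the readings I took.

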